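Unlock the spring clamp and hold its jaw open at the mark

ROBOT

A 7-joint arm with a two-finger parallel gripper is mounted at the origin on a cart in front of the work surface, level with it; the furniture and walls round the work are solid. World frame = base frame: x ahead of the robot, y to its left, z up, the work surface at z = 0. Lengths are in m, angles in rad, forces in N, time in s.
With the tool pointing down it reaches from about 0.4 to 0.85 m from the base axis. Payload 4.5 kg.
Tool frame: the origin (TCP) lies at the very end of the fingers, on their centre line; the grasp point (between the pads) lies 19 mm behind it; z points along the fingers, y is the line along which they close (so a half turn about z gives the same grasp; the last joint's range is limited). The gripper opens to 88 mm and grips with 3 to 60 N. Pads are 18 mm wide; open, the fingers measure 123 mm over their backs; the gripper's body (75 mm by 187 mm) begins 45 mm behind the grasp point.
Start: joints at [-1.131, 0.689, -0.195, 1.565, 0.157, 0.902, -0.215], TCP at [0.247, 0.574, 0.216] pointing down, gripper open.
Joint ranges: [-3.01, 3.01], [-0.46, 2.08], [-1.47, 1.51], [0.13, 2.56], [-1, 4.14], [0.04, 2.09], [-2.66, 2.66]. Speed limits (rad/s): [2.57, 2.57, 3.14, 3.14, 3.14, 3.14, 3.14].

INTERFACE

Orientations are given as a unit quaternion [x, y, z, w].
In Python, from plant import r, optics gives the robot as it stands.
- The arm moves only by the tool servo_tool, never from a script. Its arguments are lists of equal length, an entry for each row: "translation": the shift along the tool's x, y, z in m, a list of three; "turn": the turn, a rotation vector about the tool's x, y, z in rad, a list of three. In form: {"translation": [[dx, dy, dz], ...], "turn": [[rx, ry, rz], ...]}. A call has 1 to 10 rows; each row shifts and turns the commanded pose from where the row before left it, along the tool's axes as they then stand; what a row does not reach is not made up. A row lasts 1/8 s, in which the tool goes at most 62.5 mm and 10.7 degrees, less where a joint would pass 70% of its speed; a pose out of reach is approached as far as the arm can. A call is refused whole if a number of a shift passes 0.0625 or a number of a turn 0.188, either way. A call with a gripper value outside its range is refused whole. "grip" is the opening, from 0 (shut) to 1 (fully open), set as the call begins (left out, the last holds). The fingers move at their own pace and stop on an object; "grip_force" is the grip in N (left out, the last holds). Time passes only in rows, so rows that do not move let the fingers close. It gives the time, the measured TCP pose, the force, the opening and the grip force at its end, in the units of the state.
- r.get_state(): the state, without advancing time (a new reading comes with each control period).
- optics.snapshot(name): name is "scene" or "top"; returns a dict with "img" (384x512x3 uint8, red, green, blue), "z_map" (384x512 float32, m along the optical axis (not along the pixel's ray), 0 where there is no reading), "mtx" (3x3 intrinsics, pixels), "R" (3x3) and "t" (3): a world point X has camera coordinates R X + t. Camera axes: x right, y down, z forward; pixel columns grow to the right and rows downward; lengths in m; the calibration is good to about 2 mm. A picture is of the moment at which its call begins.
- r.finish_job(): hands the job in; it is judged then, once.
The state is a dict: "clock": time; "q": joint angles; "qd": joint speeds; "joint_torque": joint torques, N m; "tool_pos": TCP position; "eef_rot": TCP orientation; "contact_force": force on the tool from outside, world axes, zero at the start; "moment": the same for the moment, N m; "opening": opening from 0.0 (shut) to 1.0 (fully open); "finger_force": force on a finger pad.
Only numpy, scipy, OpenCV 4.12 (cv2) and the standard library are available. Lean on these libraries where they do the work, as an engineer would, in place of code of your own. Each camera call takes 0.05 s, during which the arm holds its last target. There are 200 camera calls.

TASK

Get the blue gluing clamp ready for a workpiece: take the yellow-handled fork key, fit it over the brass wing screw and turn the screw counter-clockwise (seen from above) to its stop, touching the screw only with the key, then stand the key upright in its wooden tray again. Now pull the clamp's black handle out against its spring until the white pointer is level with the red mark, and finish holding it there - do not let go. Leave the other things on the table where they stand.

Things in the scene. Friction and masses are not known exactly. Their poses are not given: they have to be found in the camera images.
- clamp: blue spring clamp fixed to the table, base 350 x 100 x 16 mm. Origin: centre of its underside. Its x axis runs along the clamp from the handle end (-x) to the fixed jaw and brass spring housing (+x); z up. A grey bridge (50 mm along x, top at z = 44 mm) at clamp x = +15 mm carries the screw; the jaws, 60 mm high, stand at clamp x = +110 to +157 mm.
- jaw (a joint): how far the sliding jaw with its handle is pulled out, m: 0 = shut (where the spring returns it), 0.075 = fully out. It moves along the clamp's -x. The spring pulls back with about 4 N at 0 and 13 N at 0.07. While the screw is locked it moves only 2 to 3 mm.
- handle: upright black handle block on the slide bar, 14 mm (clamp x) x 40 mm (clamp y), from 37 to 87 mm above the table, on a dark foot 30 x 26 mm; axes parallel to the clamp's, origin at table height below the middle of the block, at clamp x = -75 mm when shut. Free to grasp from above, across the 14 mm (fingers before and behind it) or across the 40 mm.
- grip (a point): centre of the handle block, 68 mm above the table (19 mm under its top).
- pointer (a point): tip of the thin white pointer that sticks out to clamp +y from the foot of the handle, in line with the handle's middle, 32.5 mm above the table; it moves with the handle.
- mark: red mark clip fixed to the +y edge of the clamp base, 14 mm high, with a 3 mm thin red line on top. Origin under its middle, on the base 16 mm above the table; axes parallel to the clamp's. It stands 30 to 55 mm from the shut pointer towards the clamp's -x: the pointer is level with it when both have the same clamp x.
- mark_line (a point): end of the red line that points at the slide, 32.5 mm above the table.
- lock (a joint): angle of the wing screw, rad: 0 = locked, 1.1 = the stop, unlocked; grows counter-clockwise seen from above. Starts at 0 to 0.15, turns stiffly (0.05 N m) and stays where it is left. The slide is free above about 0.6.
- wing: brass head of the wing screw: a disc of 30 mm diameter, 4 mm thick, with an upright bar 26 mm long (its own x), 5 mm thick and 14 mm high on it. Origin: on the vertical screw axis, underside of the disc, 44 mm above the table (disc top 48 mm, bar top 62 mm). At joint lock = q the bar's x axis stands at clamp yaw - 0.55 + q.
- screw (a point): centre of the top of the bar, on the screw axis, 62 mm above the table.
- key: loose fork key, 102 mm tall, 0.16 kg. Origin: centre of its underside. The steel foot is 34 (x) x 32 (y) x 30 mm with a slot 12 mm wide (y) and 18 mm deep, open below and right through along x: it fits over the bar, key x along the bar. The yellow handle is a block 40 mm (x) x 22 mm (y), 60 to 102 mm above the underside. It turns up to 0.28 rad idly before it drives the bar.
- key_grip (a point): centre of the yellow handle, 81 mm above the key's underside.
- tray: shallow fixed wooden tray, 104 x 104 mm outside, walls 4 mm thick and 14 mm high, floor 4 mm. Origin: centre of its underside. The key stands in it at the start.
- paint_tin: red paint tin, 77 mm diameter, 76 mm tall, origin at the centre of its underside: leave alone.
- blue_jar: paint jar with a blue band and a white lid, 61 mm diameter, 74 mm tall, origin under it: leave alone.
- yellow_jar: paint jar with a yellow band and a white lid, 61 mm diameter, 74 mm tall, origin under it: leave alone.
Not all that is in view belongs to the job. There is more than one size of the key; the one meant has the size given above.

How it is judged:
On the way, in this order (a step that is already met when the one before it is completed fails the run):
1. the wing screw is turned counter-clockwise to its stop (value of joint lock above 0.95 rad), for 0.2 s.
2. the key stands upright in its tray again, let go (angle between key's own z axis and vertical below 0.12 rad and horizontal distance between key and tray below 0.045 m and z of key in the frame of tray below 0.01 m and contact force between key and the arm below 0.2 N and contact force between key and the fingers below 0.2 N and linear speed of key below 0.03 m/s), for 0.3 s.
3. the handle is held out with the pointer at the red mark (x of pointer in the frame of mark between -0.005 and 0.005 m and contact force between the fingers and handle above 3 N), for 0.4 s.
At the end, for the whole second after the job is handed in: The gripper still holds the handle (more than 3 N on it), at rest, with the pointer within 5 mm of the red mark along the clamp; the screw is still unlocked (above 0.9 rad); the key stands upright in its tray (tilt under 0.12 rad), released (all of step 2 and all of step 3 and velocity of joint jaw between -0.01 and 0.01 m/s and value of joint lock above 0.9 rad); the arm keeps its last pose, push and grip.
It fails at once if the robot itself touches the wing screw (contact force between the arm and wing above 1 N).
It fails at once if the robot itself touches the wing screw (contact force between the fingers and wing above 1 N).
It fails at once if another thing on the table is shifted by more than 3 cm (distance of any of paint_tin, blue_jar, yellow_jar from where it was at the start of the episode above 0.03 m).
It also fails if it takes over 58 s, if anything falls off the work surface, if the arm or the gripper's body presses on something with over 40 N, if the wrist force passes 120 N, or if a joint passes its speed limit or range.

## Working session

There is one attempt and no reset: what is moved stays moved. The work goes in short steps, Python scripts to look and compute and a tool call to move; the robot and the scene stay as the last step left them, time stands still between calls to the robot, and variables do not carry over. Pictures are saved under pics/ and viewed, at most 10 in all, crops included, and the job is handed in when it is done.

Besides the shell and the picture viewer there is one more tool, called by a JSON object that holds its "method" and its "body". servo_tool: Moves the arm, as the interface text tells. Its arguments: {"type":"object","properties":{"translation":{"type":"array"},"turn":{"type":"array"},"grip":{"type":"number"},"grip_force":{"type":"number"}},"required":["translation","turn"]}

```bash
ls; mkdir -p pics
python3 - <<'E'
from plant import r, optics
import cv2,numpy as np,pickle
s={n:optics.snapshot(n) for n in("scene","top")}
pickle.dump(s,open("s0.pkl","wb"))
for n in s: cv2.imwrite(f"pics/{n}0.png",cv2.resize(s[n]["img"][:,:,::-1],(800,600)))
print({n:(-s[n]["R"].T@s[n]["t"]).round(3) for n in s}, s["top"]["R"].round(2), s["top"]["mtx"])
st=r.get_state();print(st)
E
```

```text
pics
{'scene': array([ 0.2  , -0.762,  0.78 ]), 'top': array([ 0.483, -0.007,  1.077])} [[-0.02 -1.   -0.  ]
 [-0.99  0.02 -0.1 ]
 [ 0.1   0.   -0.99]] [[372.82777345   0.         254.71713963]
 [  0.         372.82777345 191.85403134]
 [  0.           0.           1.        ]]
{'clock': 0.1, 'q': array([-1.13118222,  0.68984764, -0.19451457,  1.56617773,  0.1573642 ,
        0.90250441, -0.21510098]), 'qd': array([ 8.01150159e-04, -3.41771710e-03, -2.20133375e-03, -2.36095494e-03,
        4.36505266e-06, -2.35325846e-04,  2.56482959e-04]), 'joint_torque': array([-4.25169113e-03, -5.28502178e+01, -1.27192162e+00, -1.53836185e+01,
       -5.25641057e-02,  1.97648464e-03,  4.53172527e-05]), 'tool_pos': array([0.24656721, 0.57369533, 0.21553949]), 'eef_rot': array([ 2.01466977e-01,  9.79495004e-01, -7.67374161e-04, -7.14417752e-05]), 'contact_force': array([ 0.58636274,  0.27190006, -0.67177914]), 'moment': array([ 0.01280691,  0.02132737, -0.02673287]), 'finger_force': 0.0, 'opening': 0.9989448071510985}
```

View pics/scene0.png

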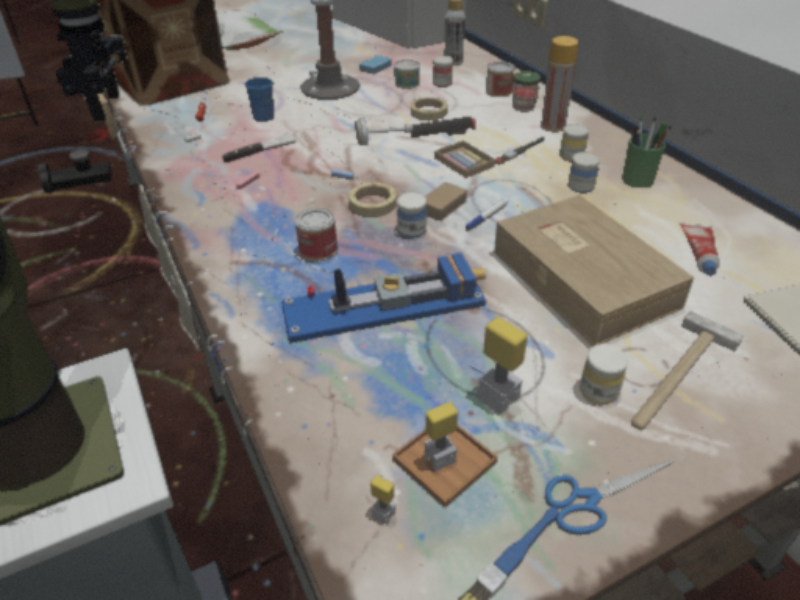

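View pics/top0.png

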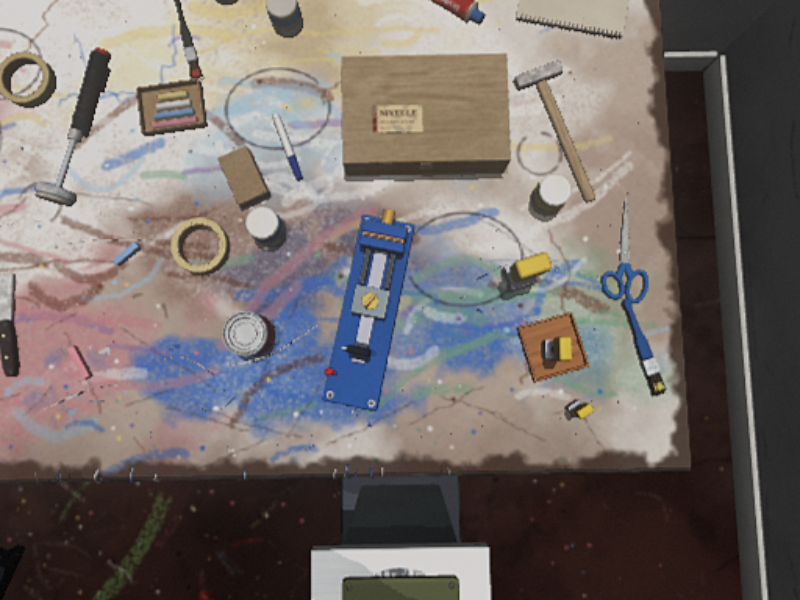

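Scene view (800 px): candidates for the key are the large one at (505,345), the middle one in the tray at (441,425) and the small one at (382,490). In the top view they are at (533,266), (565,348) and (580,410). By the description it should be the one in the tray. The clamp is at top (368,312), with the red mark at (330,371), the handle at (355,350) and the wing at (371,301).

```bash
cat > h.py <<'E'
import cv2,numpy as np,pickle
def cloud(s):
    z=s["z_map"];v,u=np.mgrid[:384,:512]
    K=s["mtx"];c=np.stack([(u-K[0,2])/K[0,0]*z,(v-K[1,2])/K[1,1]*z,z],-1)
    return (c-s["t"])@s["R"]
def hsv(s): return cv2.cvtColor(s["img"],cv2.COLOR_RGB2HSV)
def ray(s,uv,h):
    uv=np.atleast_2d(uv).astype(float);d=np.c_[uv,np.ones(len(uv))]@np.linalg.inv(s["mtx"]).T@s["R"]
    o=-s["R"].T@s["t"];return o+d*((h-o[2])/d[:,2])[:,None]
def proj(s,X):
    c=s["R"]@np.asarray(X)+s["t"];p=s["mtx"]@c;return p[:2]/p[2]
def rect(P):
    (c,wh,a)=cv2.minAreaRect((P[:,:2]*1000).astype(np.float32));return np.round(c,1),np.round(wh,1),round(a,1)
def col(s,lo,hi): return cv2.inRange(hsv(s),np.array(lo),np.array(hi))>0
E
python3 - <<'E'
from h import *
S=pickle.load(open("s0.pkl","rb"))
for n in S:
    s=S[n];C=cloud(s);z=C[...,2]
    near=(C[...,0]<.75)&(abs(C[...,1])<.55)
    m=col(s,(20,110,80),(35,255,255))&near&(z>.03)
    k,lab,stt,cen=cv2.connectedComponentsWithStats(m.astype(np.uint8))
    for i in range(1,k):
        if stt[i,4]<30: continue
        P=C[lab==i];t=P[P[:,2]>np.percentile(P[:,2],90)-.006]
        print(n,"yellow",cen[i].round(),stt[i,4],"zmax",np.percentile(P[:,2],95).round(3),rect(t),len(t))
    m=col(s,(105,130,40),(125,255,255))&near&(z>.008)&(z<.024)
    k,lab,stt,cen=cv2.connectedComponentsWithStats(m.astype(np.uint8))
    mm=np.isin(lab,[i for i in range(1,k) if stt[i,4]>60])
    print(n,"base",rect(C[mm]),mm.sum())
    m=(col(s,(0,170,80),(6,255,255))|col(s,(174,170,80),(180,255,255)))&near&(z>.012)&(z<.05)
    k,lab,stt,cen=cv2.connectedComponentsWithStats(m.astype(np.uint8))
    for i in range(1,k):
        if stt[i,4]>6: print(n,"red",cen[i].round(1),stt[i,4],C[lab==i].mean(0).round(4),ray(s,cen[i],.03).round(4))
    m=col(s,(15,90,80),(30,255,255))&near&(z>.04)&(z<.07)&(abs(C[...,1])<.15)
    k,lab,stt,cen=cv2.connectedComponentsWithStats(m.astype(np.uint8))
    for i in range(1,k):
        if stt[i,4]>6: print(n,"brass",cen[i].round(1),stt[i,4],C[lab==i].mean(0).round(4),ray(s,cen[i],.05).round(4))
    # tray: brown
    m=col(s,(5,110,60),(17,255,255))&near&(z<.025)&(C[...,1]<-.15)&(C[...,0]<.6)
    k,lab,stt,cen=cv2.connectedComponentsWithStats(m.astype(np.uint8))
    for i in range(1,k):
        if stt[i,4]>100: print(n,"tray",cen[i].round(1),stt[i,4],rect(C[lab==i]))
    # obstacles
    m=(z>.06)&near&(C[...,0]>.25)&(C[...,1]<.3)
    k,lab,stt,cen=cv2.connectedComponentsWithStats(m.astype(np.uint8))
    for i in range(1,k):
        if stt[i,4]>25: print(n,"tall",cen[i].round(),C[lab==i].mean(0).round(3),C[lab==i][:,2].max().round(3))
a=cv2.resize(S["scene"]["img"][170:300,170:370,::-1],None,fx=4,fy=4,interpolation=2)[:,:400]
a=cv2.resize(S["scene"]["img"][245:345,215:325,::-1],(400,364),interpolation=2)
b=cv2.resize(S["top"]["img"][130:270,200:310,::-1],(400,509),interpolation=2)
o=np.zeros((509,800,3),np.uint8);o[:364,:400]=a;o[:,400:]=b
cv2.imwrite("pics/crop1.png",o)
E
```

```text
scene yellow [325. 214.] 281 zmax 0.146 (array([ 630.8, -230.4]), array([25.6, 51.6]), 17.9) 220
scene yellow [283. 268.] 250 zmax 0.107 (array([ 495.8, -285.8]), array([35.5, 18.4]), 2.0) 146
scene yellow [244. 313.] 152 zmax 0.072 (array([ 390.5, -323.9]), array([13.3, 26. ]), 31.2) 90
scene base (array([563.1,  46.1]), array([ 98.3, 328.4]), 77.3) 1265
scene brass [306.1 173.4] 19 [0.7429 0.0052 0.0425] [[ 0.7374 -0.0026  0.05  ]]
scene brass [250.  181.3] 49 [0.5857 0.0401 0.0503] [[0.5859 0.0404 0.05  ]]
scene tray [286.1 299. ] 883 (array([ 501.6, -289.2]), array([101.4, 102.4]), 15.3)
scene tall [263. 129.] [0.724 0.225 0.071] 0.076
scene tall [202. 141.] [0.532 0.254 0.071] 0.078
scene tall [217. 180.] [0.498 0.056 0.079] 0.088
scene tall [323. 221.] [ 0.627 -0.235  0.122] 0.148
scene tall [282. 269.] [ 0.495 -0.289  0.093] 0.109
scene tall [244. 310.] [ 0.39  -0.324  0.069] 0.075
top yellow [341. 170.] 254 zmax 0.147 (array([ 573.9, -124. ]), array([ 38.4, 293.7]), 30.3) 238
top yellow [236. 192.] 70 zmax 0.064 (array([589.1,  45.2]), array([ 4.1, 23.4]), 49.8) 14
top yellow
[... 188 characters left out ...]
array([ 526.6, -181.3]), array([575. , 345.6]), 78.7) 2597
top red [210.5 237.3] 15 [0.4661 0.119  0.0316] [[0.4661 0.1192 0.03  ]]
top brass [247.8 138.9] 44 [0.7407 0.0106 0.0442] [[0.7393 0.0105 0.05  ]]
top brass [236.4 192.3] 80 [0.5888 0.0442 0.0508] [[0.5889 0.0443 0.05  ]]
top tray [352.6 221.5] 998 (array([ 502.7, -287.2]), array([103.9, 105.6]), 15.4)
top tall [167. 143.] [0.726 0.23  0.076] 1.077
top tall [245. 146.] [0.715 0.02  0.07 ] 1.077
top tall [339. 170.] [ 0.63  -0.22   0.147] 1.077
top tall [156. 213.] [0.535 0.259 0.072] 0.08
top tall [360. 222.] [ 0.499 -0.279  0.099] 0.109
top tall [229. 224.] [0.502 0.064 0.086] 0.091
top tall [374. 262.] [ 0.394 -0.315  0.084] 1.077
```

View pics/crop1.png

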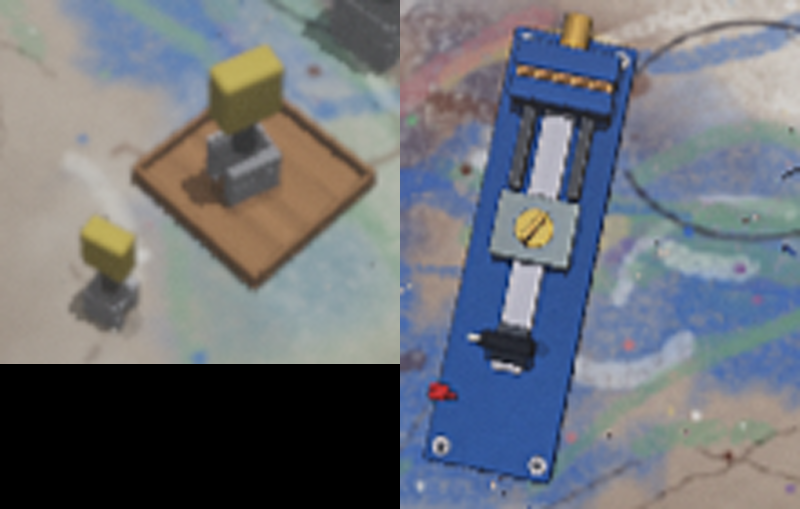

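The crop shows the middle key standing alone in the tray, handle at crop (245,90). Its top is about 107 mm above the table, which matches 102 + 4 mm. The large key's top is at 147 mm and the small one's at 73 mm, so the tray key is the right one. The red mark is at crop (440,392), the pointer tip at (470,337) and the wing at (534,228). Starting the approach.

{"method": "servo_tool", "body": {"translation": [[0,0,0],[0,0,0],[0,0,0],[-0.03,-0.06,0],[-0.03,-0.06,0],[-0.03,-0.06,0],[-0.03,-0.06,0],[-0.03,-0.06,0],[-0.03,-0.06,0],[-0.03,-0.06,0]], "turn": [[0,0,-0.135],[0,0,-0.135],[0,0,-0.135],[0,0,0],[0,0,0],[0,0,0],[0,0,0],[0,0,0],[0,0,0],[0,0,0]], "grip": 0.7}}

```text
clock: 1.35
tool_pos: [0.4427, 0.1809, 0.2161]
eef_rot: [0.0, 1.0, 0.0, -0.0]
contact_force: [1.5, 0.6, 0.4]
opening: 0.699
finger_force: 0.0
```

Run:
```python
from h import *
from plant import r
S=pickle.load(open("s0.pkl","rb"))
print(r.get_state()["q"].round(2),r.get_state()["tool_pos"].round(4))
for n in S:
    s=S[n];C=cloud(s);z=C[...,2];x=C[...,0];y=C[...,1]
    w=(x>.35)&(x<.8)&(y>-.06)&(y<.16)
    m=col(s,(103,120,40),(125,255,255))&w&(z>.010)&(z<.024)
    k,lab,stt,cen=cv2.connectedComponentsWithStats(m.astype(np.uint8),connectivity=8)
    i=1+np.argmax(stt[1:,4]);print(n,"base",rect(C[lab==i]),stt[i])
    m=(abs(x-.587)<.03)&(abs(y-.042)<.03)
    b=C[m&(z>.056)];print(n,"bar",rect(b),len(b))
    d=C[m&(z>.045)&col(s,(15,90,60),(32,255,255))];print(n,"disc",rect(d),len(d))
    m=w&(z>.078)&(x<.56);print(n,"handle top",rect(C[m]),m.sum())
    m=(abs(x-.497)<.05)&(abs(y+.285)<.05)&(z>.101);print(n,"key top",rect(C[m]),m.sum())
    m=(abs(x-.497)<.05)&(abs(y+.285)<.05)&(z>.028)&(z<.04);print(n,"key foot",rect(C[m]),m.sum())
    m=w&col(s,(0,0,150),(180,60,255))&(z>.026)&(z<.04)&(x<.52)&(y>.06);print(n,"pointer",rect(C[m]),m.sum(),C[m].round(3)[:12].tolist())
```

```text
[-0.24  0.52 -0.37  1.99  0.29  0.68  0.78] [0.4427 0.1809 0.2161]
scene base (array([570.3,  43.8]), array([ 99.7, 344.2]), 76.8) [ 181  186  129   30 1360]
scene bar (array([587.7,  42.9]), array([ 8.1, 26. ]), 39.6) 24
scene disc (array([585.2,  38.9]), array([15.4, 22.1]), 67.5) 47
scene handle top (array([500. ,  62.2]), array([38.6, 13.2]), 78.0) 59
scene key top (array([ 497.8, -284.6]), array([21.2, 40. ]), 89.6) 170
scene key foot (array([ 497.7, -284.4]), array([32.9, 34.6]), 89.3) 166
scene pointer (array([499.8,  65.1]), array([ 7.9, 35.8]), 86.6) 3 [[0.518, 0.063, 0.029], [0.482, 0.07, 0.028], [0.482, 0.062, 0.027]]
top base (array([573.9,  48.4]), array([ 99.6, 347. ]), 77.4) [ 207  138   58  125 2284]
top bar (array([589.9,  44.7]), array([ 4.2, 25.2]), 50.4) 17
top disc (array([588.8,  44.2]), array([25.2, 25.4]), 88.4) 75
top handle top (array([495.7,  37.6]), array([92.5, 13.8]), 76.6) 900
top key top (array([ 498.7, -281.1]), array([21.1, 39.2]), 87.6) 129
top key foot (array([ 498.9, -272.5]), array([13.2, 33.6]), 87.8) 62
top pointer (array([501. ,  78.3]), array([33.2, 36.4]), 89.4) 12 [[0.519, 0.067, 0.027], [0.519, 0.065, 0.027], [0.519, 0.062, 0.03], [0.508, 0.095, 0.035], [0.508, 0.092, 0.035], [0.508, 0.089, 0.032], [0.486, 0.076, 0.027], [0.486, 0.071, 0.026], [0.486, 0.068, 0.029], [0.485, 0.065, 0.027], [0.483, 0.065, 0.027], [0.483, 0.062, 0.03]]
```

{"method": "servo_tool", "body": {"translation": [[0,0,0],[-0.006,-0.055,0],[-0.006,-0.055,0],[-0.006,-0.055,0],[-0.006,-0.055,0],[-0.006,-0.055,0],[-0.006,-0.055,0],[-0.006,-0.055,0],[0,-0.04,0],[0,0,0]], "turn": [[0,0,0],[0,0,0],[0,0,0],[0,0,0],[0,0,0],[0,0,0],[0,0,0],[0,0,0],[0,0,0],[0,0,0]]}}

```text
clock: 2.6
tool_pos: [0.4833, -0.2451, 0.2156]
eef_rot: [0.003, 1.0, -0.0, -0.0]
contact_force: [0.3, 1.0, -1.2]
opening: 0.703
finger_force: 0.0
```

{"method": "servo_tool", "body": {"translation": [[-0.0147,-0.038,0],[0,0,0.03],[0,0,0.03],[0,0,0.03],[0,0,0.03],[0,0,0.02],[0,0,0]], "turn": [[0,0,0],[0,0,0],[0,0,0],[0,0,0],[0,0,0],[0,0,0.02],[0,0,0]]}}

```text
clock: 3.48
tool_pos: [0.4981, -0.2772, 0.075]
eef_rot: [0.009, 1.0, 0.001, -0.001]
contact_force: [-0.1, -0.1, -0.1]
opening: 0.694
finger_force: 0.0
```

{"method": "servo_tool", "body": {"translation": [[0,-0.006,0.008],[0,0,0]], "turn": [[0,0,0],[0,0,0]]}}

```text
clock: 3.72
tool_pos: [0.4984, -0.2868, 0.0684]
eef_rot: [0.011, 1.0, -0.0, 0.0]
contact_force: [-1.1, 0.4, -0.1]
opening: 0.703
finger_force: 0.0
```

{"method": "servo_tool", "body": {"translation": [[0,0,0],[0,0,0],[0,0,0],[0,0,0],[0,0,0],[0,0,0]], "turn": [[0,0,0],[0,0,0],[0,0,0],[0,0,0],[0,0,0],[0,0,0]], "grip": 0.0, "grip_force": 40}}

```text
clock: 4.47
tool_pos: [0.4984, -0.2861, 0.0682]
eef_rot: [0.01, 1.0, 0.0, 0.0]
contact_force: [0.2, -0.2, 0.6]
opening: 0.251
finger_force: 39.7
```

{"method": "servo_tool", "body": {"translation": [[0,0,-0.03],[0,0,-0.04],[0,0,-0.03],[-0.01,0.04,0],[-0.015,0.055,0],[-0.015,0.055,0],[-0.015,0.055,0],[-0.015,0.055,0],[-0.015,0.055,0],[0,0,0]], "turn": [[0,0,0],[0,0,0],[0,0,0],[0,0,0],[0,0,0],[0,0,0.13],[0,0,0.13],[0,0,0.13],[0,0,0.13],[0,0,0.13]]}}

```text
clock: 5.72
tool_pos: [0.632, 0.0156, 0.1679]
eef_rot: [0.327, 0.945, 0.003, 0.0]
contact_force: [-1.1, -1.3, -1.1]
opening: 0.247
finger_force: 39.6
```

Run:
```python
from plant import r
from scipy.spatial.transform import Rotation as R
import numpy as np
s=r.get_state();M=R.from_quat(s["eef_rot"]).as_matrix();print(s["q"].round(2),s["tool_pos"].round(4),"yawy",np.degrees(np.arctan2(M[1,1],M[0,1])))
```

```text
[-0.01  0.75 -0.15  1.59  0.13  0.8   0.69] [0.632  0.0156 0.1679] yawy 51.797859689686625
```

{"method": "servo_tool", "body": {"translation": [[0.026,-0.003,0.008],[0.026,-0.003,0.01],[0,0,0],[0,0,0]], "turn": [[0,0,0],[0,0,0.03],[0,0,0],[0,0,0]]}}

```text
clock: 6.22
tool_pos: [0.5865, 0.0351, 0.1505]
eef_rot: [0.343, 0.939, 0.0, 0.001]
contact_force: [-0.2, 0.8, -2.2]
opening: 0.245
finger_force: 39.6
```

```bash
cat >> h.py <<'E'
from plant import r,optics
from scipy.spatial.transform import Rotation
def need(x,y,z,yawy):
    s=r.get_state();M=Rotation.from_quat(s["eef_rot"]).as_matrix()
    a=np.degrees(np.arctan2(M[1,1],M[0,1]));d=(yawy-a+90)%180-90
    print("tcp",s["tool_pos"].round(4),"yaw",a.round(1),"tilt",np.degrees(np.arccos(-M[2,2])).round(1),"shift",(M.T@(np.array([x,y,z])-s["tool_pos"])).round(4),"rz",-np.radians(d).round(3),"q",s["q"].round(2),"F",s["contact_force"].round(1),s["moment"].round(2))
def shot(n,tag):
    s=optics.snapshot(n);pickle.dump(s,open(f"{tag}_{n}.pkl","wb"));return s
E
python3 - <<'E'
from h import *
for n in("scene","top"):
    s=shot(n,"hov");C=cloud(s);z=C[...,2];x=C[...,0];y=C[...,1]
    w=(abs(x-.588)<.06)&(abs(y-.043)<.06)
    m=w&col(s,(20,110,60),(35,255,255))&(z>.12);print(n,"yellow",rect(C[m]) if m.sum()>3 else 0,m.sum(),C[m].mean(0).round(4))
    m=w&(z>.08)&(z<.118);print(n,"foot",rect(C[m]) if m.sum()>3 else 0,m.sum())
    if n=="scene": cv2.imwrite("pics/hov.png",cv2.resize(s["img"][110:230,170:330,::-1],(800,600),interpolation=2))
need(.588,.0435,.15,50)
E
```

```text
scene yellow (array([581.1,  25.4]), array([10.1, 36. ]), 57.1) 85 [0.5855 0.0232 0.1641]
scene foot (array([587.4,  34.4]), array([36.5, 33.4]), 51.0) 196
top yellow 0 0 [nan nan nan]
top foot 0 0
tcp [0.5867 0.0348 0.1506] yaw 49.8 tilt 0.1 shift [0.0047 0.0075 0.0006] rz -0.004 q [-0.07  0.72 -0.12  1.75  0.13  0.68  0.61] F [ 0.  -0.7 -1. ] [0.   0.02 0.03]<stdin>:5: RuntimeWarning: Mean of empty slice.
  ret = um.true_divide(
```

View pics/hov.png

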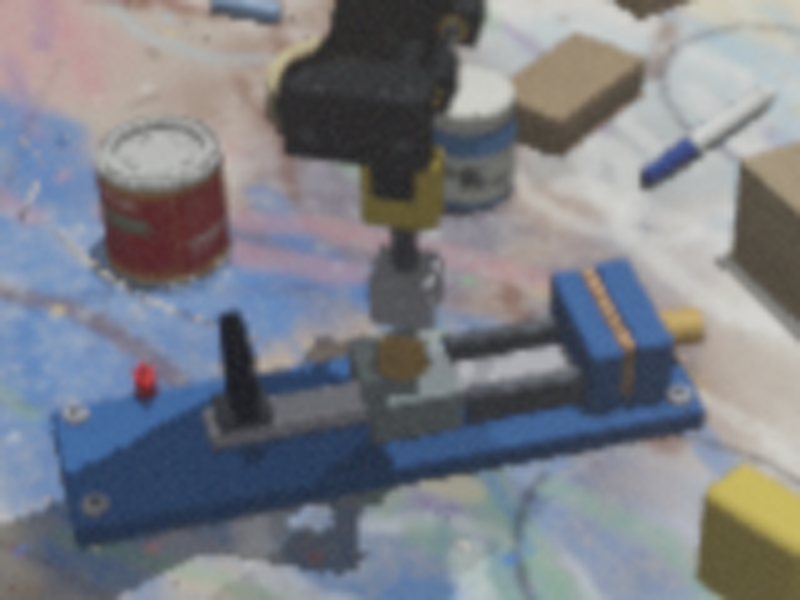

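The crop shows the key held with its foot at (405,285), right above the wing at (402,355). The scene camera agrees with the TCP to about 1 mm. I'll shift about 7 mm and lower it.

{"method": "servo_tool", "body": {"translation": [[0.003,0.006,0],[0,0,0],[0,0,0.012],[0,0,0.008],[0,0,0]], "turn": [[0,0,0],[0,0,0],[0,0,0],[0,0,0],[0,0,0]]}}

```text
clock: 6.95
tool_pos: [0.5861, 0.042, 0.129]
eef_rot: [0.343, 0.939, -0.001, -0.001]
contact_force: [0.0, -0.7, -1.1]
opening: 0.249
finger_force: 39.6
```

```bash
python3 -c "
from h import *
need(.588,.0415,.113,50)"
```

```text
tcp [0.5861 0.042  0.129 ] yaw 49.8 tilt 0.1 shift [-0.0019  0.0009  0.016 ] rz -0.003 q [-0.08  0.75 -0.12  1.76  0.14  0.64  0.59] F [ 0.  -0.7 -1.1] [-0.02  0.03 -0.04]
```

{"method": "servo_tool", "body": {"translation": [[-0.002,0.001,0],[0,0,0.005],[0,0,0.006],[0,0,0.003],[0,0,0]], "turn": [[0,0,0],[0,0,0],[0,0,0],[0,0,0],[0,0,0]]}}

```text
clock: 7.58
tool_pos: [0.5889, 0.0418, 0.1158]
eef_rot: [0.343, 0.939, -0.0, -0.0]
contact_force: [-0.1, 0.3, -0.8]
opening: 0.245
finger_force: 39.6
```

Run:
```python
from h import *
need(.588,.0415,.113,50)
s=shot("scene","fit");cv2.imwrite("pics/fit.png",cv2.resize(s["img"][130:220,195:315,::-1],(800,600),interpolation=2))
```

```text
tcp [0.5889 0.0418 0.1158] yaw 49.9 tilt 0.0 shift [ 0.0005 -0.0008  0.0028] rz -0.003 q [-0.08  0.78 -0.12  1.76  0.14  0.61  0.59] F [-0.1  0.3 -0.8] [-0.08  0.01  0.02]
```

View pics/fit.png

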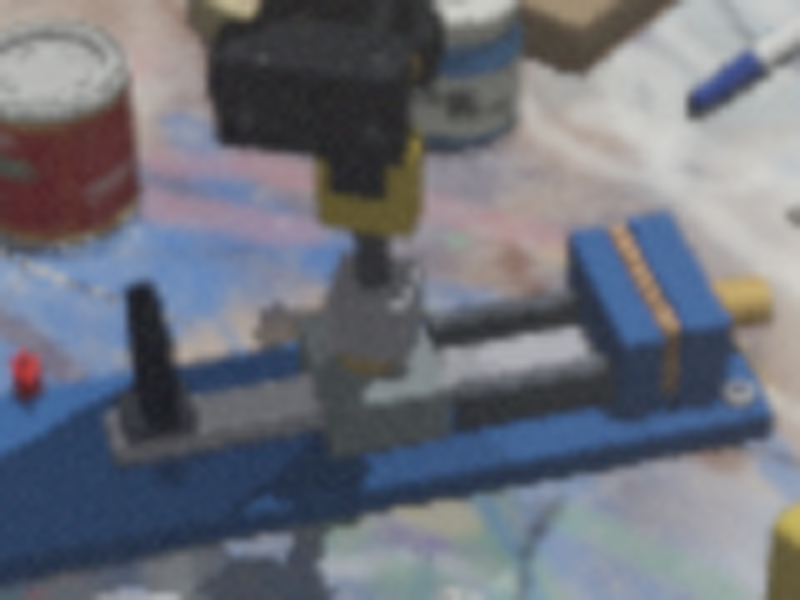

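The key sits over the bar (foot at (375,310), a sliver of disc at (365,365)) with no force on it. Now turning counter-clockwise.

{"method": "servo_tool", "body": {"translation": [[0,0,0.002],[0,0,0],[0,0,0],[0,0,0],[0,0,0],[0,0,0],[0,0,0],[0,0,0],[0,0,0],[0,0,0]], "turn": [[0,0,-0.08],[0,0,-0.12],[0,0,-0.12],[0,0,-0.12],[0,0,-0.12],[0,0,-0.12],[0,0,-0.12],[0,0,-0.12],[0,0,-0.12],[0,0,-0.12]]}}

```text
clock: 8.88
tool_pos: [0.5904, 0.043, 0.1146]
eef_rot: [-0.23, 0.973, 0.001, 0.002]
contact_force: [1.6, 1.0, -2.9]
opening: 0.243
finger_force: 39.6
```

```bash
python3 -c "
from h import *
need(.588,.0415,.114,124.6)"
```

```text
tcp [0.5904 0.043  0.1146] yaw 116.5 tilt 0.2 shift [ 0.0028 -0.0003  0.0006] rz -0.141 q [ 0.1   0.81 -0.44  1.75  0.5   0.69  1.42] F [ 1.6  1.  -2.9] [ 0.61 -0.36 -0.06]
```

{"method": "servo_tool", "body": {"translation": [[0.002,0,0],[0,0,0],[0,0,0],[0,0,0]], "turn": [[0,0,-0.07],[0,0,-0.07],[0,0,-0.04],[0,0,0]]}}

```text
clock: 9.38
tool_pos: [0.5886, 0.042, 0.1148]
eef_rot: [-0.314, 0.949, 0.001, 0.002]
contact_force: [1.9, 2.6, -1.3]
opening: 0.244
finger_force: 39.6
```

```bash
python3 -c "
from h import *
need(.588,.0415,.114,124.6)"
```

```text
tcp [0.5886 0.042  0.1148] yaw 126.6 tilt 0.2 shift [0.0008 0.     0.0008] rz 0.035 q [ 0.13  0.81 -0.49  1.76  0.55  0.71  1.55] F [ 1.9  2.6 -1.3] [ 0.9  -0.74 -0.13]
```

{"method": "servo_tool", "body": {"translation": [[0,0,0],[0,0,0],[0,0,0]], "turn": [[0,0,-0.05],[0,0,-0.03],[0,0,0]]}}

```text
clock: 9.75
tool_pos: [0.5882, 0.0415, 0.1146]
eef_rot: [-0.351, 0.936, 0.0, 0.001]
contact_force: [3.2, 3.6, 0.7]
opening: 0.247
finger_force: 40.0
```

```bash
python3 -c "
from h import *
need(.588,.0415,.114,124.6)"
```

```text
tcp [0.5882 0.0415 0.1146] yaw 131.1 tilt 0.1 shift [0.0001 0.0002 0.0006] rz 0.114 q [ 0.14  0.82 -0.51  1.76  0.57  0.72  1.61] F [3.2 3.6 0.7] [ 1.04 -0.93 -0.53]
```

Moment about z went to −0.53 N m, well past the 0.05 N m drive torque, so the screw is at its stop. Backing off, lifting and looking.

{"method": "servo_tool", "body": {"translation": [[0,0,0],[0,0,0],[0,0,0],[0,0,-0.01],[0,0,-0.02],[0,0,-0.025],[0,0,0]], "turn": [[0,0,0.08],[0,0,0.08],[0,0,0.04],[0,0,0],[0,0,0],[0,0,0],[0,0,0]]}}

```text
clock: 10.62
tool_pos: [0.5884, 0.0408, 0.1711]
eef_rot: [-0.257, 0.966, -0.0, 0.002]
contact_force: [-0.4, 0.7, -1.1]
opening: 0.247
finger_force: 39.8
```

{"method": "servo_tool", "body": {"translation": [[0,-0.055,0],[0,-0.055,0],[0,-0.05,0],[0,0,0],[0,0,0],[0,0,0],[0,0,0]], "turn": [[0,0,0],[0,0,0],[0,0,0],[0,0,0.16],[0,0,0.16],[0,0,0.16],[0,0,0]]}}

```text
clock: 11.5
tool_pos: [0.6658, -0.0982, 0.1681]
eef_rot: [-0.021, 1.0, -0.0, -0.001]
contact_force: [-0.5, -0.7, -0.4]
opening: 0.246
finger_force: 39.8
```

Run:
```python
from h import *
need(.501,-.288,.15,90)
for n in("scene","top"):
    s=shot(n,"aft");C=cloud(s);z=C[...,2];x=C[...,0];y=C[...,1]
    m=(abs(x-.588)<.025)&(abs(y-.043)<.025)&(z>.056)&(z<.07);print(n,"bar",rect(C[m]) if m.sum()>3 else 0,m.sum())
```

```text
tcp [ 0.6658 -0.0982  0.1681] yaw 92.4 tilt 0.1 shift [ 0.1725 -0.1828  0.0186] rz 0.041 q [ 0.27  0.83 -0.39  1.44  0.36  0.94  1.4 ] F [-0.5 -0.7 -0.4] [ 0.02 -0.02  0.02]
scene bar (array([587.6,  42.9]), array([27.7,  6.6]), 28.8) 21
top bar (array([590. ,  44.9]), array([26.2,  4.4]), 17.6) 19
```

The bar now stands at 17.6° (top view), so lock ≈ 1.08 rad. Returning the key to the tray.

{"method": "servo_tool", "body": {"translation": [[0.055,0,0],[0.055,0,0],[0.055,-0.02,0],[0.008,-0.055,0],[0,-0.055,0],[0,-0.05,0],[0,0,0.02],[0,0,0]], "turn": [[0,0,0.04],[0,0,0],[0,0,0],[0,0,0],[0,0,0],[0,0,0],[0,0,0],[0,0,0]]}}

```text
clock: 12.6
tool_pos: [0.4922, -0.28, 0.1479]
eef_rot: [-0.0, 1.0, 0.001, -0.001]
contact_force: [-0.4, 0.4, -1.4]
opening: 0.243
finger_force: 39.8
```

```bash
python3 -c "
from h import *
need(.50,-.287,.069,90)"
```

```text
tcp [ 0.4922 -0.28    0.1479] yaw 90.0 tilt 0.2 shift [-0.008  -0.0071  0.0789] rz 0.0 q [ 0.67  0.73 -0.4   1.8   0.41  0.7   1.61] F [-0.4  0.4 -1.4] [ 0.03 -0.01  0.03]
```

{"method": "servo_tool", "body": {"translation": [[-0.008,-0.007,0],[0,0,0.03],[0,0,0.025],[0,0,0.015],[0,0,0],[0,0,0]], "turn": [[0,0,0],[0,0,0],[0,0,0],[0,0,0],[0,0,0],[0,0,0]]}}

```text
clock: 13.35
tool_pos: [0.5026, -0.2872, 0.0801]
eef_rot: [0.0, 1.0, -0.0, 0.001]
contact_force: [-0.5, 0.0, -1.3]
opening: 0.248
finger_force: 39.8
```

{"method": "servo_tool", "body": {"translation": [[0,0,0.006],[0,0,0.004],[0,0,0.001],[0,0,0]], "turn": [[0,0,0],[0,0,0],[0,0,0],[0,0,0]]}}

```text
clock: 13.85
tool_pos: [0.5016, -0.2871, 0.0682]
eef_rot: [0.0, 1.0, 0.0, -0.0]
contact_force: [-0.6, 0.2, -1.1]
opening: 0.243
finger_force: 39.8
```

{"method": "servo_tool", "body": {"translation": [[0,0,0],[0,0,0],[0,0,0],[0,0,0],[0,0,0]], "turn": [[0,0,0],[0,0,0],[0,0,0],[0,0,0],[0,0,0]], "grip": 0.7}}

```text
clock: 14.48
tool_pos: [0.5016, -0.2871, 0.0682]
eef_rot: [0.0, 1.0, 0.0, 0.0]
contact_force: [-0.4, 0.1, 0.5]
opening: 0.699
finger_force: 0.0
```

{"method": "servo_tool", "body": {"translation": [[0,0,-0.02],[0,0,-0.03],[0,0,-0.04],[0,0,-0.03],[0,0,-0.02],[0,0,0]], "turn": [[0,0,0],[0,0,0],[0,0,0],[0,0,0],[0,0,0],[0,0,0]]}}

```text
clock: 15.22
tool_pos: [0.5026, -0.2875, 0.2095]
eef_rot: [0.0, 1.0, -0.001, 0.002]
contact_force: [-0.3, 0.0, -0.4]
opening: 0.703
finger_force: 0.0
```

Run:
```python
from h import *
S=shot("scene","rel");C=cloud(S);z=C[...,2];x=C[...,0];y=C[...,1]
w=(abs(x-.5)<.05)&(abs(y+.287)<.05)&col(S,(20,110,60),(35,255,255))&(z<.12)
P=C[w];print("key",P[:,2].max().round(3),rect(P[P[:,2]>.101]))
need(.500,.061,.15,-12.9)
```

```text
key 0.108 (array([ 499.6, -288.4]), array([32.5, 19.1]), 2.8)
tcp [ 0.5017 -0.2872  0.2083] yaw 89.9 tilt 0.0 shift [0.002  0.3482 0.0581] rz -1.347 q [ 0.7   0.66 -0.45  1.71  0.36  0.85  1.67] F [-0.3  0.2 -0.9] [ 0.05 -0.01  0.  ]
```

The key stands upright in the tray (top at 0.108 m, centred within 3 mm). On to the handle.

{"method": "servo_tool", "body": {"translation": [[0,0.05,0],[0,0.06,0],[0,0.06,0],[0,0.06,0],[0,0.06,0],[0,0.06,0],[0,0,0],[0,0,0],[0,0,0],[0,0,0]], "turn": [[0,0,0],[0,0,0],[0,0,0],[0,0,0],[0,0,0],[0,0,0],[0,0,0.18],[0,0,0.18],[0,0,0.18],[0,0,0.18]], "grip": 0.5}}

```text
clock: 16.52
tool_pos: [0.5009, 0.0627, 0.2069]
eef_rot: [0.355, 0.935, -0.001, -0.001]
contact_force: [-0.5, 0.5, -0.2]
opening: 0.499
finger_force: 0.0
```

{"method": "servo_tool", "body": {"translation": [[0,0,0],[0,0,0],[0,0,0],[0,0,0],[0,0,0],[0,0,0],[0,0,0]], "turn": [[0,0,0.18],[0,0,0.18],[0,0,0.18],[0,0,0.18],[0,0,0.18],[0,0,0.15],[0,0,0]]}}

```text
clock: 17.4
tool_pos: [0.5011, 0.0627, 0.2071]
eef_rot: [0.774, 0.634, -0.001, -0.0]
contact_force: [0.3, -0.1, -0.6]
opening: 0.5
finger_force: 0.0
```

Run:
```python
from h import *
need(.500,.061,.12,-12.9)
s=shot("scene","hd");C=cloud(s);z=C[...,2];x=C[...,0];y=C[...,1]
m=(abs(x-.5)<.04)&(abs(y-.062)<.04)&(z>.078)&(z<.095);print("handle",rect(C[m]),m.sum())
```

```text
tcp [0.5011 0.0627 0.2071] yaw -11.4 tilt 0.1 shift [-0.0018 -0.0006  0.0871] rz 0.027 q [-0.29  0.55  0.12  1.94 -0.1   0.66 -0.31] F [ 0.3 -0.1 -0.6] [-0.02  0.07  0.01]
handle (array([500.3,  62.2]), array([40., 13.]), 77.1) 58
```

{"method": "servo_tool", "body": {"translation": [[-0.001,0,0],[0,0,0.035],[0,0,0.035],[0,0,0.03],[0,0,0.025],[0,0,0.015],[0,0,0]], "turn": [[0,0,0.025],[0,0,0],[0,0,0],[0,0,0],[0,0,0],[0,0,0],[0,0,0]]}}

```text
clock: 18.32
tool_pos: [0.5012, 0.0618, 0.0675]
eef_rot: [0.782, 0.623, -0.001, -0.0]
contact_force: [0.1, 0.5, -0.6]
opening: 0.497
finger_force: 0.0
```

```bash
python3 -c "
from h import *
need(.5003,.0615,.05,-12.9)"
```

```text
tcp [0.5012 0.0618 0.0675] yaw -12.9 tilt 0.1 shift [-0.0004 -0.0008  0.0175] rz 0.0 q [-0.25  0.79  0.06  2.05 -0.15  0.31 -0.29] F [ 0.1  0.5 -0.6] [-0.01  0.08 -0.04]
```

{"method": "servo_tool", "body": {"translation": [[0,0,0.012],[0,0,0.001]], "turn": [[0,0,0],[0,0,0]]}}

```text
clock: 18.58
tool_pos: [0.5017, 0.062, 0.0551]
eef_rot: [0.782, 0.623, 0.0, -0.0]
contact_force: [-0.4, 0.1, -1.2]
opening: 0.496
finger_force: 0.0
```

{"method": "servo_tool", "body": {"translation": [[0,0,0],[0,0,0],[0,0,0],[0,0,0],[0,0,0]], "turn": [[0,0,0],[0,0,0],[0,0,0],[0,0,0],[0,0,0]], "grip": 0.0, "grip_force": 40}}

```text
clock: 19.2
tool_pos: [0.5002, 0.0622, 0.0553]
eef_rot: [0.782, 0.623, -0.001, -0.001]
contact_force: [-4.5, 1.7, 5.8]
opening: 0.154
finger_force: 40.0
```

Run:
```python
from h import *
need(.5003,.0615,.055,-12.9)
ux=np.array([np.cos(np.radians(-12.9)),np.sin(np.radians(-12.9))])
for n in ("scene","top"):
    s=pickle.load(open("s0.pkl","rb"))[n];C=cloud(s);x,y,z=C[...,0],C[...,1],C[...,2]
    m=(col(s,(0,130,60),(8,255,255))|col(s,(172,130,60),(180,255,255)))&(abs(x-.467)<.03)&(abs(y-.12)<.03)
    v,u=np.nonzero(m);q=ray(s,np.c_[u,v].mean(0),.0275)[0] if len(u) else None
    # pointer: white-ish pixels near handle, +y side
    a=col(s,(0,0,110),(180,110,255))&(abs(x-.505)<.02)&(abs(y-.088)<.018)&(z>.024)
    v2,u2=np.nonzero(a);p=ray(s,np.c_[u2,v2].mean(0),.0325)[0] if len(u2) else None
    print(n,"mark",len(u),q,C[m].mean(0).round(4) if len(u) else 0,"pointer",len(u2),p)
    if q is not None and p is not None: print("dx along clamp",((q-p)[:2]@ux).round(4))
    if q is not None: print("mark vs handle top tcp", (q[:2]@ux).round(4))
```

```text
tcp [0.5002 0.0622 0.0553] yaw -12.9 tilt 0.1 shift [-0.0007  0.0002  0.0003] rz 0.001 q [-0.25  0.81  0.06  2.05 -0.15  0.28 -0.29] F [-4.5  1.7  5.8] [0.24 1.02 0.06]
scene mark 13 [0.46409805 0.11831547 0.0275    ] [0.4631 0.115  0.0304] pointer 9 [0.50860637 0.10845831 0.0325    ]
dx along clamp -0.0456
mark vs handle top tcp 0.426
top mark 22 [0.46584152 0.11946353 0.0275    ] [0.4659 0.1193 0.0289] pointer 10 [0.50188113 0.08107538 0.0325    ]
dx along clamp -0.0437
mark vs handle top tcp 0.4274
```

{"method": "servo_tool", "body": {"translation": [[0,-0.008,0],[0,-0.008,0],[0,-0.008,0],[0,-0.008,0],[0,-0.007,0],[0,0,0]], "turn": [[0,0,0],[0,0,0],[0,0,0],[0,0,0],[0,0,0],[0,0,0]]}}

```text
clock: 19.95
tool_pos: [0.4683, 0.0695, 0.0554]
eef_rot: [0.783, 0.622, 0.003, 0.003]
contact_force: [7.5, -4.7, -4.8]
opening: 0.149
finger_force: 40.0
```

```bash
cat > pm.py <<'E'
from h import *
need(.5002,.0622,.0553,-12.9)
o=np.zeros((600,800,3),np.uint8)
for i,(n,X) in enumerate((("scene",(.465,.11,.03)),("top",(.465,.105,.03)))):
    s=shot(n,"pull");u,v=np.int32(proj(s,X));print(n,"crop origin",u-22,v-33,"scale 9")
    o[:,i*400:i*400+396]=cv2.resize(s["img"][v-33:v+33,u-22:u+22,::-1],(396,600),interpolation=cv2.INTER_NEAREST)
import sys;cv2.imwrite(f"pics/{sys.argv[1]}.png",o)
E
python3 pm.py pull1
```

```text
tcp [0.4683 0.0695 0.0554] yaw -13.0 tilt 0.5 shift [0.0001 0.0327 0.0004] rz -0.002 q [-0.28  0.8   0.05  2.16 -0.16  0.18 -0.31] F [ 7.5 -4.7 -4.8] [-0.78 -1.21  0.08]
scene crop origin 177 153 scale 9
top crop origin 193 204 scale 9
```

View pics/pull1.png

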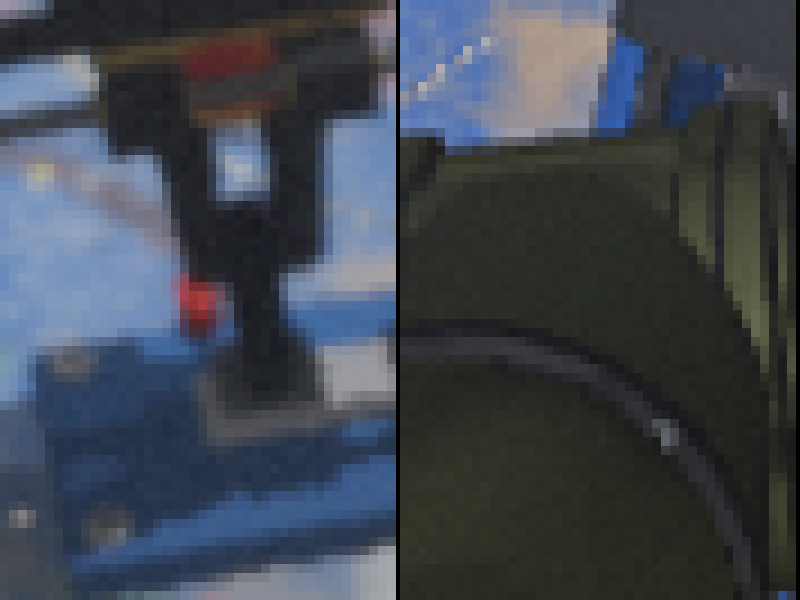

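The scene crop shows the gripper on the handle (245,330) with the red mark at (200,300). The pointer is hidden, and the arm covers the top view. So I'll get the pull distance from the first images, taken with the handle shut, at sub-pixel level.

Run:
```python
from h import *
S=pickle.load(open("s0.pkl","rb"));a=np.radians(-12.9)
ux=np.array([np.cos(a),np.sin(a)]);uy=np.array([-ux[1],ux[0]])
for n in S:
    s=S[n];C=cloud(s);I=s["img"].astype(float);x,y,z=C[...,0],C[...,1],C[...,2]
    red=np.clip(I[...,0]-np.maximum(I[...,1],I[...,2])-30,0,None)*((abs(x-.466)<.03)&(abs(y-.118)<.03))
    v,u=np.nonzero(red);w=red[v,u];uv=np.c_[u,v]
    for h in(.026,.0325):
        P=ray(s,uv,h)[:,:2];px=P@ux;py=P@uy
        print(n,"red h",h,len(u),"cx",np.average(px,weights=w).round(4),"range",px.min().round(4),px.max().round(4),"line part(lowest y third)",np.average(px[py<np.percentile(py,35)],weights=w[py<np.percentile(py,35)]).round(4))
    m=(z>.08)&(abs(x-.502)<.04)&(abs(y-.063)<.04)&(z<.1);t=C[m][:,:2]
    hx=t@ux;print(n,"handle top cx",((hx.min()+hx.max())/2).round(4),hx.mean().round(4),"cy",(t@uy).mean().round(4),m.sum())
    if n=="top":
        c=proj(s,(.508,.092,.0325));u0,v0=np.int32(c);print("val window origin",u0-7,v0-5)
        print(I[v0-5:v0+7,u0-7:u0+9].min(-1).astype(int))
        sub=I[v0-5:v0+7,u0-7:u0+9].min(-1);vv,uu=np.nonzero(sub>105)
        P=ray(s,np.c_[uu+u0-7,vv+v0-5],.0325)[:,:2];print("pointer px",np.c_[uu+u0-7,vv+v0-5].tolist(),"cx",np.average(P@ux,weights=sub[vv,uu]-90).round(4))
    hw=ray(s,proj(s,[*(ux*.4738+uy*.172),.087]),.087)
```

```text
scene red h 0.026 21 cx 0.4271 range 0.4223 0.4323 line part(lowest y third) 0.4265
scene red h 0.0325 21 cx 0.4265 range 0.4218 0.4317 line part(lowest y third) 0.426
scene handle top cx 0.4737 0.4735 cy 0.1695 57
top red h 0.026 25 cx 0.4277 range 0.4216 0.4336 line part(lowest y third) 0.428
top red h 0.0325 25 cx 0.428 range 0.4219 0.4338 line part(lowest y third) 0.4282
top handle top cx 0.4751 0.4751 cy 0.1742 78
val window origin 213 217
[[131  86  49  47  51  52  51  48  51  48  49  49  49  47  31 186]
 [124  73  48  48  49  50  50  49  49  50  51  50  49  49  42 119]
 [122  62  47  50  49  50  50  49  50  50  56  51  51  48  63  72]
 [ 99  52  47  52  50  46  46  43  50  46  43  41  44  47  75  76]
 [ 87  53  46  51  49  57  81  51  35  28  35  36  34  33  51  51]
 [ 63  47  50  49  43 100 199 207 162  62  37  41  39  37  36  34]
 [ 53  48  49  50  45  74 132 133 111  48  33  41  42  43  39  41]
 [ 58  48  49  49  50  46  35  30  23  28  33  35  36  39  42  41]
 [ 55  47  49  52  52  50  50  50  45  36  31  31  29  33  35  38]
 [ 50  49  49  51  51  53  51  52  50  50  36  32  33  36  32  30]
 [ 44  49  50  52  49  52  50  49  52  51  40  35  42  41  42  39]
 [ 48  47  49  50  52  49  54  49  51  51  37  28  36  33  35  43]]
pointer px [[213, 217], [228, 217], [213, 218], [228, 218], [213, 219], [219, 222], [220, 222], [221, 222], [219, 223], [220, 223], [221, 223]] cx 0.4789
```

Both cameras give handle-to-mark = 47.0 mm when shut. The TCP along the clamp was 0.4737 when shut and is 0.4410 now, so the target is 0.4267 and 14.3 mm remain.

{"method": "servo_tool", "body": {"translation": [[0,-0.007,0],[0,-0.007,0],[0,0,0],[0,0,0]], "turn": [[0,0,0],[0,0,0],[0,0,0],[0,0,0]]}}

```text
clock: 20.55
tool_pos: [0.4561, 0.0722, 0.0554]
eef_rot: [0.783, 0.622, 0.004, 0.004]
contact_force: [8.6, -4.1, -6.0]
opening: 0.148
finger_force: 40.1
```

```bash
cat > pq.py <<'E'
from h import *
a=np.radians(-12.9);ux=np.array([np.cos(a),np.sin(a)])
need(.5002-.047*ux[0],.0622-.047*ux[1],.0553,-12.9)
print("along",(r.get_state()["tool_pos"][:2]@ux).round(4))
E
python3 pq.py
```

```text
tcp [0.4561 0.0722 0.0554] yaw -13.1 tilt 0.7 shift [ 0.0001 -0.0018  0.0001] rz -0.003 q [-0.29  0.79  0.04  2.19 -0.17  0.15 -0.32] F [ 8.6 -4.1 -6. ] [-1.03 -1.48  0.09]
along 0.4285
```

{"method": "servo_tool", "body": {"translation": [[0,-0.003,0],[0,0,0],[0,0,0]], "turn": [[0,0,0],[0,0,0],[0,0,0]]}}

```text
clock: 20.92
tool_pos: [0.4535, 0.0728, 0.0554]
eef_rot: [0.783, 0.622, 0.004, 0.004]
contact_force: [9.3, -5.1, -7.2]
opening: 0.15
finger_force: 40.1
```

```bash
cat pq.py > pr.py
cat >> pr.py <<'E'
uy=np.array([-ux[1],ux[0]])
A=pickle.load(open("s0.pkl","rb"))["scene"];B=shot("scene","end")
# slide end: profile along clamp x of non-blue pixels, at z=.025, lines at clamp y = foot -y side
res=[]
for s,c in((A,.4737),(B,.4267)):
    C=cloud(s);z=C[...,2];cx=C[...,:2]@ux;cy=C[...,:2]@uy
    m=(col(s,(0,0,0),(180,110,255)))&(z>.021)&(z<.04)&(abs(cx-c)<.035)&(cy>.148)&(cy<.19)
    v,u=np.nonzero(m);p=cx[m];print(m.sum(),"slide -x end",np.sort(p)[:6].round(4))
    I=s["img"].astype(np.float32).max(-1)
    # dark foot / handle centre via dark pixels at z .037-.05 
    m=(z>.036)&(z<.05)&(abs(cx-c)<.02)&(cy>.14)&(cy<.19)&(I<70);print("handle lower",m.sum(),cx[m].mean().round(4) if m.sum() else 0,(cx[m].min(),cx[m].max()) if m.sum() else 0)
C=cloud(B);m=((abs(C[...,0]-.587)<.025)&(abs(C[...,1]-.042)<.025)&(C[...,2]>.056)&(C[...,2]<.07));print("bar",rect(C[m]))
E
python3 pr.py
```

```text
tcp [0.4535 0.0728 0.0554] yaw -13.1 tilt 0.7 shift [0.0001 0.0009 0.0001] rz -0.003 q [-0.29  0.79  0.04  2.2  -0.17  0.14 -0.32] F [ 9.3 -5.1 -7.2] [-1.12 -1.57  0.08]
along 0.4258
142 slide -x end [0.4542 0.4542 0.4543 0.4545 0.4547 0.4554]
handle lower 30 0.4688 (np.float64(0.46022356608562104), np.float64(0.47886038649295015))
146 slide -x end [0.4062 0.4063 0.4066 0.4071 0.4077 0.4083]
handle lower 36 0.4247 (np.float64(0.41335879554047394), np.float64(0.4389941331930566))
bar (array([587.9,  43. ]), array([26.1,  6.7]), 15.0)
```

The slide has moved 48.0 mm by camera and 47.9 mm by TCP, against a target of 47.0. I'll ease back about 1 mm and hold.

{"method": "servo_tool", "body": {"translation": [[0,0.001,0],[0,0,0],[0,0,0],[0,0,0],[0,0,0],[0,0,0],[0,0,0],[0,0,0]], "turn": [[0,0,0],[0,0,0],[0,0,0],[0,0,0],[0,0,0],[0,0,0],[0,0,0],[0,0,0]]}}

```text
clock: 21.98
tool_pos: [0.4546, 0.0726, 0.0554]
eef_rot: [0.783, 0.622, 0.004, 0.004]
contact_force: [9.9, -5.4, -7.0]
opening: 0.155
finger_force: 40.1
```

```bash
python3 pr.py
```

```text
tcp [0.4546 0.0726 0.0554] yaw -13.1 tilt 0.7 shift [ 0.0001 -0.0002  0.0001] rz -0.003 q [-0.29  0.79  0.04  2.2  -0.17  0.15 -0.32] F [ 9.9 -5.4 -7. ] [-1.12 -1.62  0.1 ]
along 0.4269
142 slide -x end [0.4542 0.4542 0.4543 0.4545 0.4547 0.4554]
handle lower 30 0.4688 (np.float64(0.46022356608562104), np.float64(0.47886038649295015))
143 slide -x end [0.4072 0.4077 0.4083 0.4083 0.4086 0.4089]
handle lower 39 0.4254 (np.float64(0.4128865628292522), np.float64(0.43963531597394206))
bar (array([588.3,  43. ]), array([24.1,  5.2]), 16.1)
```

```bash
python3 -c "
from plant import r
print(r.finish_job())"
```

```text
the job is handed in; nothing more can be done
None
```

I handed the job in at about 22 s: the screw is at its stop, the key stands upright in its tray, and the gripper is holding the handle out about 47 mm at the red mark; the pointer was hidden at the end, so that distance was worked out from the first images, and no verdict came back.

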